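# Gauge the gap of the rock-chip jaws

### The job

Check the jaw gap of the little rock-chip jaw stand with the gap gauge: draw the gauge out of its slotted holder by the handle and lower it upright, blade faces parallel to the jaws, into the middle of the V-shaped gap between the upright plain jaw and the leaning sprung jaw until it drags snugly on both jaws. Go gently: it is only a light rub, so do not drive the blade down and force the sprung jaw back by more than 3 mm or so. Finish still gripping the gauge, motionless at that depth (do not let go), and leave the specimens and the petri dish on the bench where they are.

Things in the scene. Friction and masses are not known exactly. Their poses are not given: they have to be found in the camera images.
- gauge: gap gauge, 137 mm tall, 90 g, standing upright in the holder: a flat steel blade 24 mm wide (along its x), 5 mm thick (along its y) and 95 mm long below a black handle 30 mm wide (x), 14 mm thick (y) and 42 mm tall. Origin: centre of the blade's lower tip; z runs up the blade to the handle, which spans z = 95 to 137 mm.
- gauge_holder: aluminium slotted block fixed to the bench, 64 (x) x 44 (y) x 46 mm (z), with an open-topped slot 27 (x) x 8 mm (y) and 38 mm deep in which the gauge stands. Origin: centre of its underside, z up.
- jaw_stand: jaw stand fixed to the bench: grey base 80 mm (x) by 120 mm (its y from -80 to +40 mm), 12 mm thick, with a 102 mm tall grey upright on the +y side that backs the plain jaw. Origin: on the bench, vertically under the working face of the plain jaw, in the middle of the jaws' 50 mm width; x runs along the jaws, y across the gap from the sprung jaw to the plain jaw, z up. Nothing on it is taller than 102 mm.
- plain_jaw: plain steel jaw plate, 50 (x) x 10 x 70 mm, standing upright on a thin rubber pad (gives about 1 mm per 6 N, at most 3 mm). Origin: middle of the lower edge of its working face, 30 mm above the bench; the face is vertical, looks to -y and runs up to z = 70 mm. Axes as jaw_stand's.
- sprung_jaw: leaning steel jaw plate, same size, opposite, on sprung rods of the aluminium carriage. Origin: middle of its working face's lower edge, 30 mm above the bench; the face leans away from the plain jaw by 0.2 mm per mm of height, up to z = 70 mm. Axes as jaw_stand's. Gap along y between the two jaws' lower edges: 0.5 to 3 mm, so the blade meets both with its tip 10 to 22 mm above the lower edges.
- spring_slide (a joint): how far the sprung jaw has been pushed back from rest (m), 0 to 0.008, away from the plain jaw. The spring starts at about 2.5 N and grows 2.5 N per mm. A snug gauge leaves it below 0.0035.
- rock_2: reddish rock specimen, 50 x 48 x 37 mm, a bystander. Origin: centre of its underside.
- petri_1: lidded clear petri dish, 63 mm across, 15 mm tall, a bystander. Origin: centre of its underside.
- rock_4: grey-brown rock specimen, 59 x 69 x 40 mm, a bystander. Origin: centre of its underside.

How it is judged (in metres and radians):
On the way, in this order (a step that is already met when the one before it is completed fails the run):
1. the gauge is drawn clear of its holder, held by the fingers (z of gauge in the frame of gauge_holder above 0.055 m and contact force between the fingers and gauge above 1 N), for 0.1 s.
2. the blade's tip is between the jaws (z of gauge in the frame of jaw_stand between 0.03 and 0.095 m and x of gauge in the frame of jaw_stand between -0.014 and 0.014 m and y of gauge in the frame of jaw_stand between -0.02 and 0.003 m), for 0.1 s.
At the end, for the whole second after the job is handed in: Gauge gripped (>1.5 N), still (<10 mm/s), upright within 0.13 rad, faces within 0.17 rad of the jaws', tip within 14 mm of mid-width and 2 to 55 mm above the jaws' lower edge, pressing each jaw >0.7 N; sprung jaw back <3.5 mm; specimens and dish within 20 mm of their start (contact force between gauge and plain_jaw above 0.7 N and contact force between gauge and sprung_jaw above 0.7 N and value of joint spring_slide below 0.0035 m and x of gauge in the frame of jaw_stand between -0.014 and 0.014 m and z of gauge in the frame of jaw_stand between 0.032 and 0.085 m and angle between gauge's own z axis and vertical below 0.13 rad and angle between the y axis of gauge and the y axis of jaw_stand, either way round below 0.17 rad and contact force between the fingers and gauge above 1.5 N and linear speed of gauge below 0.01 m/s and distance of each of rock_2, petri_1, rock_4 from where it was at the start of the episode below 0.02 m); the arm keeps its last pose, push and grip.
It fails at once if the sprung jaw is forced back more than 5 mm (value of joint spring_slide above 0.005 m).
It fails at once if a specimen or the petri dish is moved more than 30 mm (distance of any of rock_2, petri_1, rock_4 from where it was at the start of the episode above 0.03 m).
It also fails if it takes over 38 s, if anything falls off the work surface, if the arm or the gripper's body presses on something with over 40 N, if the wrist force passes 120 N, or if a joint passes its speed limit or range.

### The arm

A 6-joint arm with a two-finger parallel gripper is mounted at the origin on a cart in front of the work surface, level with it; the furniture and walls round the work are solid. World frame = base frame: x ahead of the robot, y to its left, z up, the work surface at z = 0. Lengths are in m, angles in degrees, forces in N, time in s.
With the tool pointing down it reaches from about 0.3 to 0.75 m from the base axis. Payload 8.5 kg.
Tool frame: the origin (TCP) lies on the mounting face of the last link; the fingertips stand tip_extent ahead of it and the grasp point (between the pads) lies 155 mm ahead of it (tip_extent is the distance from the TCP to the fingertips, in m); z points along the fingers, y is the line along which they close (so a half turn about z gives the same grasp; the last joint's range is limited). The gripper opens to 85 mm and grips with 20 to 120 N. Pads are 22 mm wide; open, the fingers measure 114 mm over their backs; the gripper's body (76 mm by 85 mm) begins 54 mm behind the grasp point. The pads swing forward as they close: fully open they stand 13 mm farther back than shut.
Start: joints at [55.674, 21.807, 74.336, -0, 83.858, -12.336], TCP at [0.206, 0.51, 0.405] pointing down, gripper open.
Joint ranges: [-178.18, 178.18], [-50.72, 133.34], [12.68, 142.11], [-81.47, 261.47], [9.98, 163.14], [-165.26, 165.26]. Speed limits (degrees/s): [136.94, 136.94, 180, 180, 180, 180].

### API

Orientations are given as a 3x3 rotation matrix whose columns are the frame's x, y, z axes.
In Python, from rig import observe, get_image, camera_params, close_job, tip_extent gives the robot as it stands.
- The arm moves only by the shell command python3 -m creep 'ROWS' [FORCE]. ROWS is JSON, a list of rows, each an object with "jaw": the gripper's target within -1 to 1 (shut at 1, half-way at 0, fully open at -1); "travel": the shift along the world's x, y, z in mm, a list of three; "roll": the turn about the world's z in rad. A call has 1 to 12 rows; each row is the pose to reach, as a shift and turn from the pose commanded when the call began; what a row does not reach only later rows make up. A row lasts 1/10 s, in which the tool goes at most 50 mm and 8.59 degrees, less where a joint would pass 70% of its speed; a pose out of reach is approached as far as the arm can. A call with a gripper value outside its range is refused whole. The fingers move at their own pace and stop on an object; FORCE is the grip in N (left out, the last holds). Time passes only in rows, so rows that repeat a pose let the fingers close. It gives the time, the measured TCP pose, the force, the opening and the grip force at its end, in the units of the state.
- observe(): the state, without advancing time (a new reading comes with each control period).
- get_image(name): name is "scene" or "top" or "wrist"; returns (picture, depth): 400x640x3 uint8, red, green, blue; 400x640 float32, m along the optical axis (not along the pixel's ray), 0 where there is no reading.
- camera_params(name): a dict with "mtx" (3x3 intrinsics, pixels), "dist_coeffs" ([k1, k2, p1, p2, k3] as OpenCV has them; the pictures are not rectified), "extrinsics" (4x4, takes a point from camera to world coordinates). Camera axes: x right, y down, z forward; pixel columns grow to the right and rows downward; lengths in m; the calibration is good to about 2 mm. A picture is of the moment at which its call begins: read the wrist's pose just before it. camera_params takes no time and is no camera call; for the wrist camera it gives the pose at the moment of the call.
- close_job(): hands the job in; it is judged then, once.
The state is a dict: "time_s": time; "q": joint angles; "qvel": joint speeds; "joint_efforts": joint torques, N m; "position": TCP position; "tool_rot": TCP orientation; "ft_force": force on the tool from outside, world axes, zero at the start; "wrist_torque": the same for the moment, N m; "grip_width": finger opening in m; "gripper_force": force on a finger pad.
Only numpy, scipy, OpenCV 4.12 (cv2) and the standard library are available. Lean on these libraries where they do the work, as an engineer would, in place of code of your own. Each camera call takes 0.05 s, during which the arm holds its last target. There are 200 camera calls.

## Working session

There is one attempt and no reset: what is moved stays moved. The work goes in short steps, Python scripts to look and compute and a shell command to move; the robot and the scene stay as the last step left them, time stands still between calls to the robot, and variables do not carry over. Pictures are saved under pics/ and viewed, at most 10 in all, crops included, and the job is handed in when it is done.

```bash
mkdir -p pics; cat > h.py <<'E'
import numpy as np,cv2
from rig import *
def snap(n,tag):
    p=camera_params(n); im,d=get_image(n)
    np.savez(f'pics/{tag}.npz',im=im,d=d,K=p['mtx'],D=p['dist_coeffs'],T=p['extrinsics'])
    cv2.imwrite(f'pics/{tag}.png',im[:,:,::-1]); return im,d
def world(tag,uv,z=None):
    s=np.load(f'pics/{tag}.npz'); out=[]
    for u,v in uv:
        x,y=cv2.undistortPoints(np.array([[[u,v]]],float),s['K'],s['D'])[0,0]
        T=s['T']; r=T[:3,:3]@[x,y,1]
        if z is None: k=np.median(s['d'][int(v)-1:int(v)+2,int(u)-1:int(u)+2])
        else: k=(z-T[2,3])/r[2]
        out.append(T[:3,3]+k*r)
    return np.array(out)
E
python3 - <<'E'
from h import *
snap('scene','s0');snap('top','t0')
a=cv2.imread('pics/s0.png');b=cv2.imread('pics/t0.png')
o=observe();print(o,tip_extent)
for n in('scene','top','wrist'):print(camera_params(n)['extrinsics'].round(3).tolist())
E
```

```text
{'time_s': 0.1, 'q': array([ 5.56754830e+01,  2.18367834e+01,  7.43779369e+01, -2.21213818e-03,
        8.38585267e+01, -1.23359838e+01]), 'qvel': array([-0.0509277 , -0.0315831 , -0.04797982, -0.06193009,  0.03151189,
        0.01052297]), 'joint_efforts': array([ 4.41265292e-03, -4.49218404e+01, -2.31654525e+01, -1.67803123e-04,
        3.70765760e-03, -9.95451103e-06]), 'position': array([0.20591573, 0.50995601, 0.40419119]), 'tool_rot': array([[-9.27260282e-01,  3.74416740e-01, -6.89160682e-04],
       [ 3.74417300e-01,  9.27259686e-01, -1.07742125e-03],
       [ 2.35626367e-04, -1.25708361e-03, -9.99999182e-01]]), 'ft_force': array([-0.13053508, -0.04054558, -0.7096735 ]), 'wrist_torque': array([-0.01159752, -0.00844236, -0.03827451]), 'gripper_force': 0.0, 'grip_width': 0.08530689973272684} 0.1734
[[0.738, -0.403, 0.542, 0.052], [-0.675, -0.421, 0.606, -0.663], [-0.016, -0.813, -0.582, 0.576], [0.0, 0.0, 0.0, 1.0]]
[[-0.001, -0.994, 0.108, 0.434], [-1.0, 0.003, 0.015, -0.109], [-0.015, -0.108, -0.994, 1.076], [0.0, 0.0, 0.0, 1.0]]
[[0.374, 0.888, 0.267, 0.138], [0.927, -0.358, -0.109, 0.538], [-0.001, 0.288, -0.958, 0.374], [0.0, 0.0, 0.0, 1.0]]
```

View pics/t0.png

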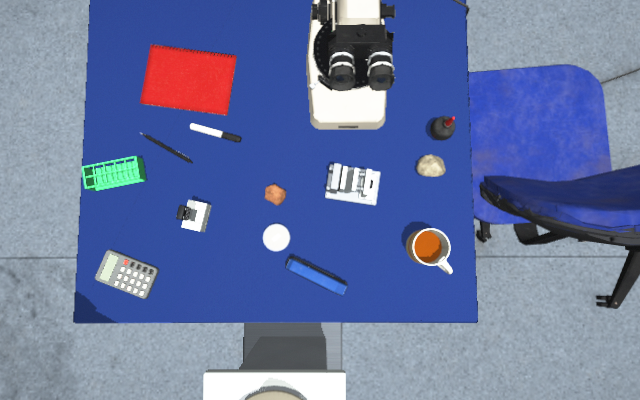

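View pics/s0.png

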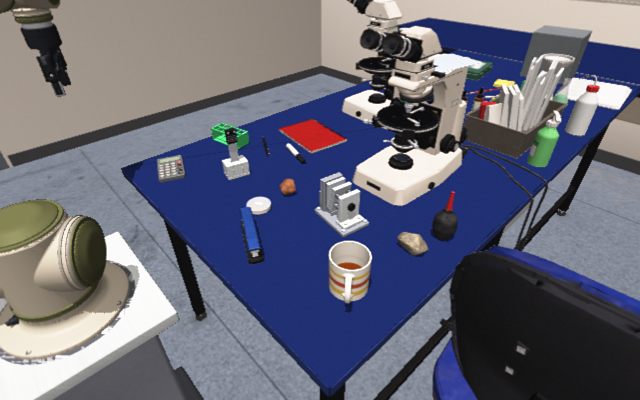

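The top view shows the holder with the gauge at about (195,215) and the jaw stand at about (353,183). The microscope is beyond the stand, at (345,100). Next I'll enlarge both.

```bash
python3 - <<'E'
from h import *
b=cv2.imread('pics/t0.png')
f=lambda x,y,w,h:cv2.resize(b[y:y+h,x:x+w],None,fx=6,fy=6,interpolation=cv2.INTER_CUBIC)
cv2.imwrite('pics/c0.png',np.hstack([f(170,190,55,60),f(315,150,75,60)]))
print(world('t0',[(187,214),(202,216),(353,183),(275,238),(275,195)]).round(3))
E
```

```text
[[ 0.499  0.173  0.118]
 [ 0.499  0.161  0.044]
 [ 0.566 -0.174  0.097]
 [ 0.45   0.001  0.012]
 [ 0.547 -0.001  0.034]]
```

View pics/c0.png

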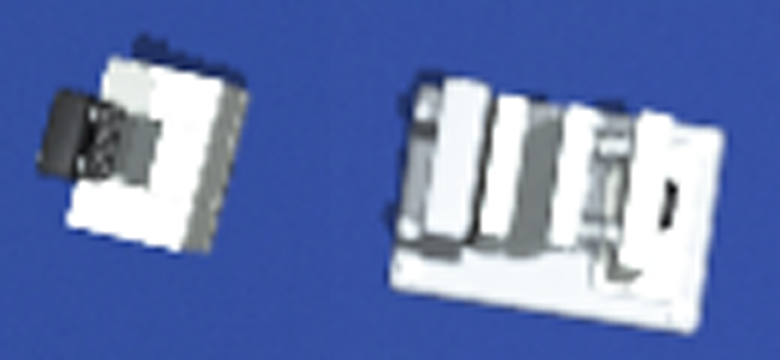

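```bash
python3 - <<'E'
from h import *
L=lambda u,v:(170+u/6,190+v/6); R=lambda u,v:(315+(u-330)/6,150+v/6)
ang=lambda d:np.degrees(np.arctan2(d[1],d[0])).round(1)
h=world('t0',[L(110,57),L(67,222),L(185,250),L(222,78)],.046);print(h.round(4),h.mean(0))
for i in range(4):d=h[i]-h[i-1];print(np.linalg.norm(d).round(4),ang(d))
b=world('t0',[R(390,290),R(695,330),R(722,128)],.012);print(b.round(4))
for i in (1,2):d=b[i]-b[i-1];print(np.linalg.norm(d).round(4),ang(d))
g=world('t0',[L(58,90),L(40,172),L(80,178),L(97,100)],.137);print(g.round(4),g.mean(0))
# depth-based: stand and handle points
for t,(x0,x1,y0,y1) in {'h':(172,190,200,222),'s':(375-50,385,160,206)}.items():
    s=np.load('pics/t0.npz')
    pts=world('t0',[(u,v) for v in range(y0,y1) for u in range(x0,x1)])
    for lo,hi in ((.125,.145),(.09,.099),(.099,.107)):
        m=pts[(pts[:,2]>lo)&(pts[:,2]<hi)]
        if len(m)>3:
            r=cv2.minAreaRect((m[:,:2]*1000).astype(np.float32));print(t,lo,len(m),m.mean(0).round(4),r)
E
```

```text
[[0.5364 0.1927 0.046 ]
 [0.4748 0.2069 0.046 ]
 [0.4643 0.1627 0.046 ]
 [0.5283 0.1505 0.046 ]] [0.50093336 0.17818541 0.046     ]
0.0429 79.2
0.0632 167.0
0.0454 -103.4
0.0652 -10.8
[[ 0.5415 -0.1143  0.012 ]
 [ 0.5257 -0.2314  0.012 ]
 [ 0.6041 -0.2431  0.012 ]]
0.1182 -97.7
0.0793 -8.4
[[0.516  0.1834 0.137 ]
 [0.4881 0.1886 0.137 ]
 [0.486  0.175  0.137 ]
 [0.5126 0.17   0.137 ]] [0.5006842  0.17923164 0.137     ]
h 0.125 133 [0.5002 0.1784 0.1398] ((500.7719421386719, 180.73924255371094), (15.609134674072266, 29.667308807373047), 77.00167846679688)
h 0.099 4 [0.4987 0.174  0.1053] ((498.66571044921875, 174.01145935058594), (0.22878944873809814, 10.76904582977295), 83.5765151977539)
s 0.09 361 [ 0.5757 -0.159   0.0958] ((575.9959716796875, -167.32522583007812), (80.47742462158203, 55.13358688354492), 82.95708465576172)
s 0.099 119 [ 0.5794 -0.1362  0.0996] ((578.1700439453125, -139.92025756835938), (22.52216339111328, 51.46825408935547), 81.04560852050781)
```

```bash
python3 -m creep '[{"jaw":-1,"travel":[33,-37,0],"roll":0.02},{"jaw":-1,"travel":[66,-74,0],"roll":0.04},{"jaw":-1,"travel":[99,-111,0],"roll":0.06},{"jaw":-1,"travel":[131,-147,0],"roll":0.08},{"jaw":-1,"travel":[164,-184,0],"roll":0.1},{"jaw":-1,"travel":[197,-221,0],"roll":0.12},{"jaw":-1,"travel":[230,-258,0],"roll":0.14},{"jaw":-1,"travel":[262,-294,0],"roll":0.155},{"jaw":-1,"travel":[285,-320,0],"roll":0.17},{"jaw":-1,"travel":[295,-331,0],"roll":0.175},{"jaw":-1,"travel":[295,-331,0],"roll":0.175},{"jaw":-1,"travel":[295,-331,0],"roll":0.175}]' 40
python3 - <<'E'
from h import *
o=observe();print(o['time_s'],o['position'],o['tool_rot'].round(3),o['q'].round(1))
snap('wrist','w1')
E
```

```text
time_s: 1.3
position: [0.5003, 0.1797, 0.4045]
tool_rot: [[-0.978, 0.207, -0.001], [0.207, 0.978, 0.0], [0.001, 0.0, -1.0]]
ft_force: [-0.6, -0.1, 0.3]
grip_width: 0.0856
gripper_force: 0.0
1.3 [0.50031773 0.17971952 0.40454871] [[-0.978  0.207 -0.001]
 [ 0.207  0.978  0.   ]
 [ 0.001  0.    -1.   ]] [  7.   20.   77.2   0.   82.8 -71.1]
```

View pics/w1.png

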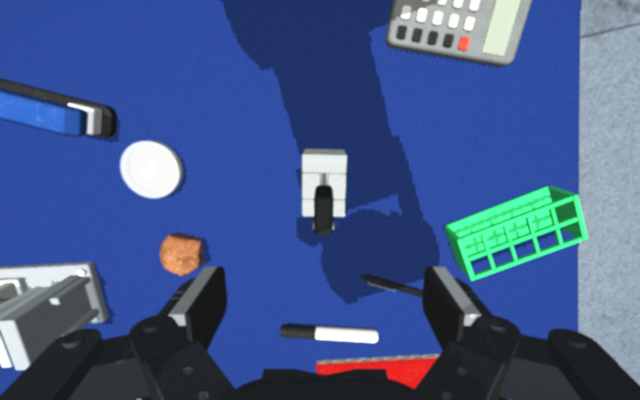

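The gauge handle is at about (323,208), centred between the fingers (midpoint about 325) and aligned with them. I'll measure it from the depth.

```bash
python3 - <<'E'
from h import *
p=world('w1',[(u,v) for v in range(140,240) for u in range(295,355)])
for lo,hi in ((.138,.152),(.04,.05)):
    m=p[(p[:,2]>lo)&(p[:,2]<hi)]
    r=cv2.minAreaRect((m[:,:2]*1000).astype(np.float32));print(len(m),m.mean(0).round(4),r)
E
```

```text
791 [0.4998 0.18   0.1446] ((500.6911315917969, 179.64398193359375), (14.871715545654297, 29.291906356811523), 78.44969940185547)
2089 [0.4953 0.1811 0.0463] ((501.24615478515625, 179.93116760253906), (43.81873321533203, 64.04388427734375), 76.81681060791016)
```

```bash
python3 -m creep '[{"jaw":-1,"travel":[0,0,-40]},{"jaw":-1,"travel":[0,0,-80]},{"jaw":-1,"travel":[0,0,-110]},{"jaw":-1,"travel":[0,0,-125]},{"jaw":-1,"travel":[0,0,-125]},{"jaw":1,"travel":[0,0,-125]},{"jaw":1,"travel":[0,0,-125]},{"jaw":1,"travel":[0,0,-125]},{"jaw":1,"travel":[0,0,-125]},{"jaw":1,"travel":[0,0,-125]},{"jaw":1,"travel":[0,0,-125]},{"jaw":1,"travel":[0,0,-125]}]' 50
```

```text
invalid input
```

```bash
python3 -m creep '[{"jaw":-1,"travel":[0,0,-40],"roll":0},{"jaw":-1,"travel":[0,0,-80],"roll":0},{"jaw":-1,"travel":[0,0,-110],"roll":0},{"jaw":-1,"travel":[0,0,-125],"roll":0},{"jaw":-1,"travel":[0,0,-125],"roll":0},{"jaw":1,"travel":[0,0,-125],"roll":0},{"jaw":1,"travel":[0,0,-125],"roll":0},{"jaw":1,"travel":[0,0,-125],"roll":0},{"jaw":1,"travel":[0,0,-125],"roll":0},{"jaw":1,"travel":[0,0,-125],"roll":0},{"jaw":1,"travel":[0,0,-125],"roll":0},{"jaw":1,"travel":[0,0,-125],"roll":0}]' 50
```

```text
time_s: 2.55
position: [0.501, 0.1789, 0.2802]
tool_rot: [[-0.978, 0.207, 0.001], [0.207, 0.978, -0.0], [-0.001, 0.0, -1.0]]
ft_force: [-1.2, -1.4, 5.2]
grip_width: 0.0134
gripper_force: 50.4
```

```bash
python3 -m creep '[{"jaw":1,"travel":[0,0,15],"roll":0},{"jaw":1,"travel":[0,0,50],"roll":0},{"jaw":1,"travel":[0,0,95],"roll":0},{"jaw":1,"travel":[0,0,140],"roll":0},{"jaw":1,"travel":[10,-40,150],"roll":0.01},{"jaw":1,"travel":[20,-85,150],"roll":0.02},{"jaw":1,"travel":[30,-130,150],"roll":0.03},{"jaw":1,"travel":[40,-175,150],"roll":0.04},{"jaw":1,"travel":[55,-220,150],"roll":0.05},{"jaw":1,"travel":[70,-255,150],"roll":0.06},{"jaw":1,"travel":[75,-270,150],"roll":0.065},{"jaw":1,"travel":[75,-270,150],"roll":0.065}]'
python3 - <<'E'
from h import *
import time
o=observe();print(o['time_s'],o['position'],o['tool_rot'].round(3),o['q'].round(1))
snap('wrist','w2')
E
```

```text
time_s: 3.75
position: [0.5763, -0.0927, 0.4288]
tool_rot: [[-0.989, 0.146, -0.001], [0.146, 0.989, 0.0], [0.001, 0.0, -1.0]]
ft_force: [-0.5, 1.4, -0.4]
grip_width: 0.0137
gripper_force: 49.6
3.75 [ 0.57634247 -0.09273467  0.42876441] [[-0.989  0.146 -0.001]
 [ 0.146  0.989  0.   ]
 [ 0.001  0.    -1.   ]] [ -20.8   24.4   66.1   -0.    89.5 -102.4]
```

View pics/w2.png

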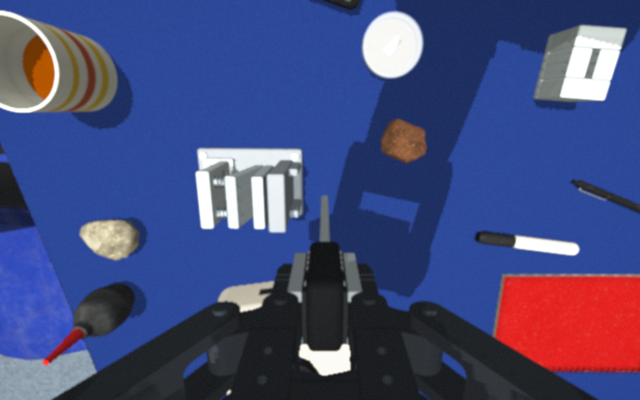

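The gauge is held upright with its tip at about (324,197). The stand is at (250,190), with the upright at u about 277, the plain jaw at about 259 and the sprung jaw at about 236. I'll enlarge this.

```bash
python3 - <<'E'
from h import *
b=cv2.imread('pics/w2.png')[140:240,195:335]
cv2.imwrite('pics/c2.png',cv2.resize(b,None,fx=5.7,fy=5.7,interpolation=cv2.INTER_CUBIC))
E
```

```text
(no output)
```

View pics/c2.png

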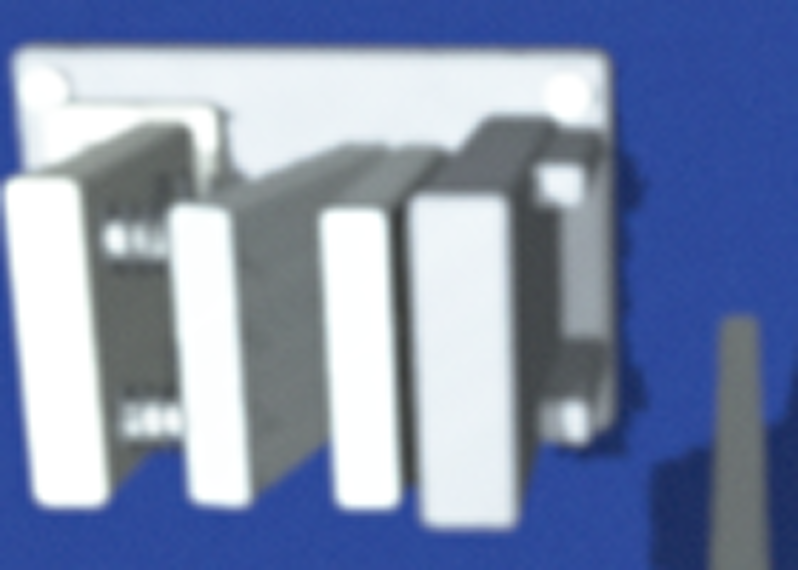

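```bash
python3 - <<'E'
from h import *
C=lambda u,v:(195+u/5.7,140+v/5.7)
ang=lambda d:np.degrees(np.arctan2(d[1],d[0])).round(1)
def S(n,a,b,z):
    p=world('w2',[C(*a),C(*b)],z);d=p[1]-p[0];print(n,p[:,:2].round(4).tolist(),p.mean(0).round(4),np.linalg.norm(d).round(4),ang(d));return p
P=S('plain',(320,207),(337,507),.1);S('plainback',(387,207),(402,507),.1);S('sprung',(232,207),(250,503),.1)
S('upL',(410,193),(422,527),.102);S('upR',(511,193),(518,527),.102)
S('tip',(722,316),(757,316),.157)
x=np.array([P[1]-P[0]])[0];x/=np.linalg.norm(x)
s=np.load('pics/w2.npz')
B=world('w2',[C(15,48),C(610,48)],.012);print(B,ang(B[1]-B[0]))
print(world('w2',[C(740,330),C(740,450),C(360,350),C(215,350),C(465,350)]).round(4))
E
```

```text
plain [[0.5523, -0.155], [0.6024, -0.1627]] [ 0.5774 -0.1588  0.1   ] 0.0506 -8.8
plainback [[0.5539, -0.1445], [0.604, -0.152]] [ 0.5789 -0.1482  0.1   ] 0.0506 -8.6
sprung [[0.5503, -0.1688], [0.5996, -0.1768]] [ 0.575  -0.1728  0.1   ] 0.0499 -9.3
upL [[0.5519, -0.14], [0.6072, -0.149]] [ 0.5796 -0.1445  0.102 ] 0.0561 -9.2
upR [[0.5542, -0.1243], [0.6096, -0.1332]] [ 0.5819 -0.1288  0.102 ] 0.0561 -9.1
tip [[0.5649, -0.0919], [0.5656, -0.0874]] [ 0.5652 -0.0897  0.157 ] 0.0046 81.6
[[ 0.5261668  -0.23034439  0.012     ]
 [ 0.54336521 -0.11248779  0.012     ]] 81.7
[[ 0.565  -0.0896  0.1651]
 [ 0.5653 -0.0897  0.2122]
 [ 0.5762 -0.1533  0.1007]
 [ 0.573  -0.1768  0.0998]
 [ 0.5781 -0.1361  0.103 ]]
```

```bash
python3 -m creep '[{"jaw":1,"travel":[0,-25,0],"roll":0},{"jaw":1,"travel":[0,-50,0],"roll":0},{"jaw":1,"travel":[0,-66,-10],"roll":0},{"jaw":1,"travel":[0,-72,-25],"roll":0},{"jaw":1,"travel":[0,-72,-42],"roll":0},{"jaw":1,"travel":[0,-72,-42],"roll":0},{"jaw":1,"travel":[0,-72,-42],"roll":0},{"jaw":1,"travel":[0,-72,-42],"roll":0}]'
python3 - <<'E'
from h import *
o=observe();print(o['time_s'],o['position'],o['ft_force'],o['qvel'].round(2))
snap('wrist','w3')
b=cv2.imread('pics/w3.png')[140:260,240:400]
cv2.imwrite('pics/c3.png',cv2.resize(b,None,fx=5,fy=5,interpolation=cv2.INTER_CUBIC))
E
```

```text
time_s: 4.6
position: [0.576, -0.1624, 0.3886]
tool_rot: [[-0.99, 0.142, 0.001], [0.142, 0.99, -0.001], [-0.001, -0.0, -1.0]]
ft_force: [0.5, -0.7, -1.0]
grip_width: 0.0132
gripper_force: 49.6
4.6 [ 0.57600608 -0.16238879  0.38862953] [ 0.47883804 -0.73410445 -1.00843323] [-0.2  -0.15 -0.26 -0.03 -0.12 -0.06]
```

View pics/c3.png

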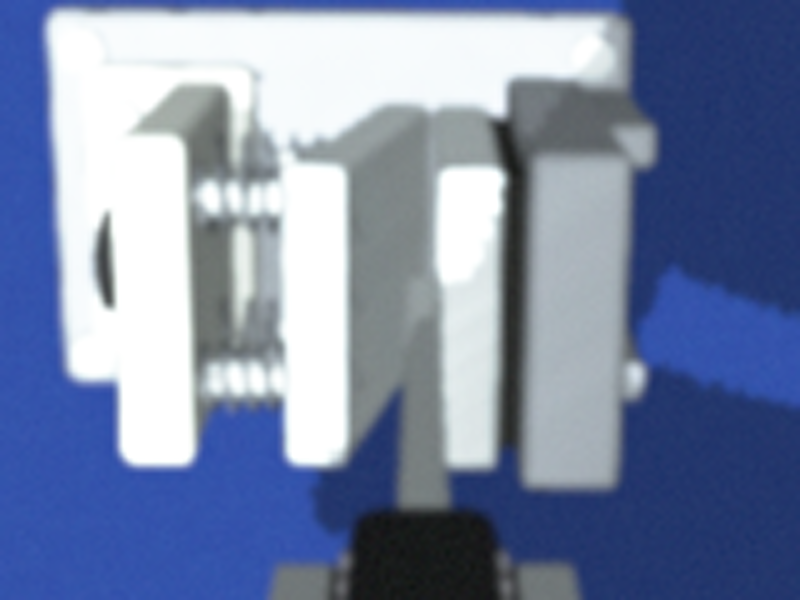

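```bash
python3 - <<'E'
from h import *
C=lambda u,v:(240+u/5,140+v/5)
p=world('w3',[C(438,168),C(443,465)],.1);t=world('w3',[C(408,280),C(435,280)],.1166)
sp=world('w3',[C(346,165),C(350,465)],.1)
y=np.array([.147,.989,0]);x=np.array([.989,-.147,0])
f=p.mean(0)
print(p,t, (t-f)@y,(t-f)@x,(sp-f)@y)
E
```

```text
[[ 0.55280451 -0.15553472  0.1       ]
 [ 0.60204235 -0.16164324  0.1       ]] [[ 0.56576028 -0.16203645  0.1166    ]
 [ 0.56633401 -0.15804724  0.1166    ]] [-0.00512403 -0.00109436] [-0.01102808 -0.01104707] [-0.01497744 -0.01474142]
```

```bash
python3 -m creep '[{"jaw":1,"travel":[0,-1.5,-10],"roll":0},{"jaw":1,"travel":[0,-1.5,-20],"roll":0},{"jaw":1,"travel":[0,-1.5,-30],"roll":0},{"jaw":1,"travel":[0,-1.5,-38],"roll":0},{"jaw":1,"travel":[0,-1.5,-42],"roll":0},{"jaw":1,"travel":[0,-1.5,-42],"roll":0},{"jaw":1,"travel":[0,-1.5,-42],"roll":0},{"jaw":1,"travel":[0,-1.5,-42],"roll":0}]'
python3 -m creep '[{"jaw":1,"travel":[0,0,0],"roll":0},{"jaw":1,"travel":[0,0,0],"roll":0},{"jaw":1,"travel":[0,0,0],"roll":0}]'
python3 -m creep '[{"jaw":1,"travel":[0,0,-2],"roll":0},{"jaw":1,"travel":[0,0,-4],"roll":0},{"jaw":1,"travel":[0,0,-4],"roll":0},{"jaw":1,"travel":[0,0,-4],"roll":0}]'
```

```text
time_s: 5.45
position: [0.576, -0.1645, 0.3462]
tool_rot: [[-0.99, 0.143, 0.001], [0.143, 0.99, -0.0], [-0.001, -0.0, -1.0]]
ft_force: [-1.0, 0.3, -0.8]
grip_width: 0.0132
gripper_force: 49.6
time_s: 5.75
position: [0.5759, -0.1645, 0.3458]
tool_rot: [[-0.99, 0.143, 0.0], [0.143, 0.99, -0.0], [-0.0, -0.0, -1.0]]
ft_force: [-0.3, 0.3, -1.4]
grip_width: 0.0134
gripper_force: 49.6
time_s: 6.15
position: [0.576, -0.1645, 0.3416]
tool_rot: [[-0.99, 0.143, -0.0], [0.143, 0.99, 0.0], [0.0, 0.0, -1.0]]
ft_force: [0.1, -0.2, -0.5]
grip_width: 0.0135
gripper_force: 49.6
```

```bash
for i in 1 2 3; do python3 -m creep '[{"jaw":1,"travel":[0,0,-1.5],"roll":0},{"jaw":1,"travel":[0,0,-3],"roll":0},{"jaw":1,"travel":[0,0,-3],"roll":0},{"jaw":1,"travel":[0,0,-3],"roll":0}]' | egrep 'pos|ft_'; python3 -c "
from h import *
print(observe()['wrist_torque'].round(3))"; done
```

```text
position: [0.576, -0.1645, 0.3387]
ft_force: [-0.4, 0.4, -0.8]
[-0.029 -0.032  0.002]
position: [0.5759, -0.1645, 0.3357]
ft_force: [0.5, 0.4, -0.4]
[ 0.002 -0.     0.009]
position: [0.5759, -0.1645, 0.3327]
ft_force: [0.8, -0.1, -0.3]
[-0.006 -0.052  0.017]
```

```bash
for i in 1 2 3; do python3 -m creep '[{"jaw":1,"travel":[0,0,-1],"roll":0},{"jaw":1,"travel":[0,0,-2],"roll":0},{"jaw":1,"travel":[0,0,-2],"roll":0},{"jaw":1,"travel":[0,0,-2],"roll":0}]' | egrep 'pos|ft_'; python3 -c "
from h import *
print(observe()['wrist_torque'].round(3))"; done
```

```text
position: [0.5759, -0.1645, 0.3307]
ft_force: [-0.0, 0.9, -1.8]
[ 0.105 -0.012 -0.022]
position: [0.576, -0.1644, 0.3286]
ft_force: [0.8, 1.0, -1.0]
[ 0.405 -0.15  -0.013]
position: [0.576, -0.1644, 0.3267]
ft_force: [0.5, 2.6, 1.2]
[ 0.743 -0.211 -0.002]
```

```bash
for i in 1 2 3 4; do python3 -m creep '[{"jaw":1,"travel":[0.1,0.6,0],"roll":0},{"jaw":1,"travel":[0.1,0.6,0],"roll":0},{"jaw":1,"travel":[0.1,0.6,0],"roll":0},{"jaw":1,"travel":[0.1,0.6,0],"roll":0}]' | egrep 'pos|ft_'; python3 -c "
from h import *
print(observe()['wrist_torque'].round(3))"; done
```

```text
position: [0.576, -0.164, 0.3267]
ft_force: [0.8, 1.1, 0.3]
[ 0.47  -0.194  0.027]
position: [0.5761, -0.1635, 0.3266]
ft_force: [-0.8, 0.1, -0.7]
[-0.002 -0.021  0.014]
position: [0.5762, -0.1628, 0.3267]
ft_force: [-0.1, -0.4, -1.1]
[-0.08   0.044 -0.039]
position: [0.5763, -0.1622, 0.3267]
ft_force: [-0.5, -2.1, -1.7]
[-0.492  0.128 -0.053]
```

```bash
for i in 1 2 3; do python3 -m creep '[{"jaw":1,"travel":[0,0,-1],"roll":0},{"jaw":1,"travel":[0,0,-2],"roll":0},{"jaw":1,"travel":[0,0,-2],"roll":0},{"jaw":1,"travel":[0,0,-2],"roll":0}]' | egrep 'pos|ft_'; python3 -c "
from h import *
print(observe()['wrist_torque'].round(3))"; done
```

```text
position: [0.5764, -0.1622, 0.3248]
ft_force: [-0.0, -2.1, -0.2]
[-0.655 -0.091 -0.049]
position: [0.5764, -0.1622, 0.3226]
ft_force: [0.2, -3.1, -0.5]
[-0.723 -0.017 -0.059]
position: [0.5763, -0.1622, 0.3206]
ft_force: [0.3, -3.0, -0.9]
[-0.721  0.015 -0.05 ]
```

```bash
for i in 1 2; do python3 -m creep '[{"jaw":1,"travel":[0,0,-1],"roll":0},{"jaw":1,"travel":[0,0,-2],"roll":0},{"jaw":1,"travel":[0,0,-2],"roll":0},{"jaw":1,"travel":[0,0,-2],"roll":0}]' | egrep 'pos|ft_'; python3 -c "
from h import *
print(observe()['wrist_torque'].round(3))"; done
```

```text
position: [0.5763, -0.1621, 0.3188]
ft_force: [-0.6, -2.5, 2.9]
[-0.572 -0.009 -0.062]
position: [0.5764, -0.1621, 0.3168]
ft_force: [-0.7, -1.5, 4.7]
[-0.244 -0.063 -0.07 ]
```

```bash
python3 -m creep '[{"jaw":1,"travel":[0,0,-1],"roll":0},{"jaw":1,"travel":[0,0,-2],"roll":0},{"jaw":1,"travel":[0,0,-2],"roll":0},{"jaw":1,"travel":[0,0,-2],"roll":0}]' | egrep 'pos|ft_'; python3 -c "
from h import *
print(observe()['wrist_torque'].round(3))"
python3 -m creep '[{"jaw":1,"travel":[0,0,0],"roll":0},{"jaw":1,"travel":[0,0,0],"roll":0},{"jaw":1,"travel":[0,0,0],"roll":0},{"jaw":1,"travel":[0,0,0],"roll":0},{"jaw":1,"travel":[0,0,0],"roll":0},{"jaw":1,"travel":[0,0,0],"roll":0},{"jaw":1,"travel":[0,0,0],"roll":0},{"jaw":1,"travel":[0,0,0],"roll":0}]'; python3 -c "
from h import *
print(observe()['wrist_torque'].round(3))
snap('wrist','w4')
b=cv2.imread('pics/w4.png')
cv2.imwrite('pics/c4.png',b)"
```

```text
position: [0.5764, -0.1621, 0.3148]
ft_force: [0.2, -0.9, 3.9]
[-0.199 -0.067 -0.081]
time_s: 13.35
position: [0.5764, -0.1621, 0.3148]
tool_rot: [[-0.99, 0.143, 0.0], [0.143, 0.99, 0.0], [-0.0, 0.0, -1.0]]
ft_force: [0.7, -2.2, 4.7]
grip_width: 0.0132
gripper_force: 50.5
[-0.164 -0.106 -0.044]
```

View pics/c4.png

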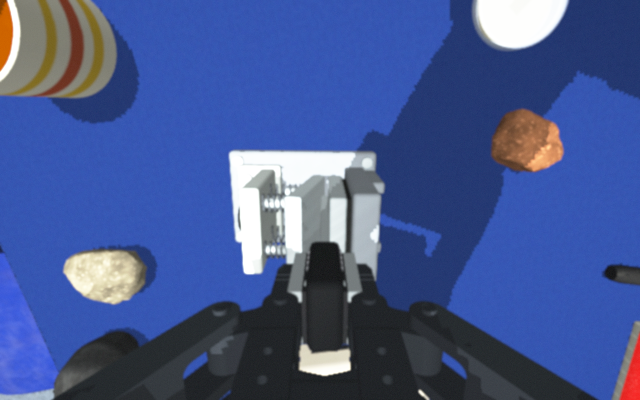

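The blade is between the jaws, seen as a thin line at about (327,185). The handle is still in the fingers, the rocks and dish are untouched, and the forces are steady on both jaws. I'm handing the job in.

```bash
python3 -c "
from rig import *
print(close_job())"
```

```text
the job is handed in; nothing more can be done
None
```

I handed the job in at about 13.4 s with the gauge still gripped, motionless and upright between the jaws, its tip about 13 mm above their lower edges; by force readings it rubs both jaws at an estimated 3–4 N each, with the sprung jaw pushed back about 1 mm, though neither was measured directly and no verdict was returned.

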